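# Clamp the inspection lamp down and hold it up at its second stop

## Task

The inspection lamp stands in its hold-down plate but is not yet fastened: throw the toggle clamp's handle over until it lies fully shut on the lamp's foot, because the lamp is top-heavy once it is drawn up. Then take the lamp by its grip so that the button in the grip's side is squeezed in, pull the post straight up past the first stop to the second, where it will go no further, and finish still holding it up there with the button squeezed in, as the lamp is to be let straight down again after a look at the work. The foot stays in its nest, and the other things on the bench stay where they are.

Things in the scene. Friction and masses are not known exactly. Their poses are not given: they have to be found in the camera images.
- clamp_plate: Aluminium hold-down plate screwed to the bench, 180 x 182 x 10 mm (x -61..119, y -123..59 mm in its own frame). Origin on the bench top, straight under the lamp's post; +x is the way the lamp head points, +z up. The toggle clamp stands on its -y side; 6 mm high rails locate the lamp's foot.
- nest (a point): Point on the top of the hold-down plate (10 mm above the bench) where the lamp's own origin belongs; the foot is already standing there.
- clamp_handle (a joint): Toggle clamp's handle, rad. 0 = open: it stands up, leaning 0.12 rad towards the plate's -y (away from the lamp), the clamp arm tipped up. 1.45 = shut: it lies level, pointing to the plate's -y, the arm's rubber pad on the lamp's foot. It turns about an axis along the plate's x; about 2 N at its end moves it, and it stays where left. Linked over centre: shut, the arm cannot push it open.
- clamp_pivot (a point): Axis of the clamp handle, 46 mm above the bench, at x = 30 mm, y = -88 mm of the plate's frame.
- clamp_tip (a point): Point on the middle line of the clamp handle, 95 mm from its pivot. The rubber grip is a round bar of 18 mm diameter, 27 to 117 mm from the pivot. Open, it reaches 163 mm above the bench; the tipped-up arm between it and the lamp reaches 80 mm above the bench.
- lamp: Battery inspection lamp, loose, about 0.9 kg: foot plate 140 x 90 x 12 mm (x -40..100, y -45..45 mm of its frame), square tube 28 x 28 mm up to 160 mm, pin holes in its -y face 34, 84 and 134 mm up. Origin on the foot's underside under the post (10 mm above the bench in the nest); +x the way the lamp head points, +z along the post.
- mast (a joint): How far the post is drawn up, m: 0 = down, 0.050 = first stop, 0.100 = second stop, also the end of its travel. It slides straight up out of the square tube with the grip and lamp head. Button out: the pin locks it at each stop (1.5 mm play). Button squeezed in: it slides with about 1 N of friction and sinks under its own 0.28 kg.
- grip (a point): Middle of the lamp's grip, above the post: 198 mm above the bench when down. A black bar 95 mm long (lamp's x), 34 mm wide (y), 26 mm high, on a square post 21 mm wide of which 15 mm show below it when down. The lamp head (72 x 84 x 20 mm) continues it from 63 to 135 mm in the lamp's +x, no higher than 12 mm above the grip's middle.
- release (a joint): Button in the -y side of the grip (the clamp's side), at the grip's middle, m: 0 = out (7 mm proud, 41 mm over both sides), 0.006 = fully in (1 mm proud). Face 28 mm long, 16 mm high; it moves along the lamp's +y. 3.5 N to start, 8 N fully in. Squeezed between two fingers with the opposite side of the grip, it draws the lock pin out of its hole.
- angle_long: Drilled aluminium angle 75 x 25 x 20 mm, lying in front of the lamp, just beyond the plate (its +x side): the work to be looked at; leave it. Origin in the middle of its underside.
- deburrer: Hand deburring tool, 15 x 126 x 15 mm, lying left of the hold-down plate; leave it. Origin in the middle of its underside.
- sheet_holder: Dark spring sheet holder, 12 x 65 x 12 mm, lying left of the hold-down plate; leave it. Origin in the middle of its underside.
- white_bin: White parts bin, 193 x 114 x 76 mm, on the left; leave it. Origin in the middle of its underside.
- tape_roll: Roll of masking tape, 104 mm across, 24 mm high, on the right; leave it. Origin in the middle of its underside.
- squeezer: Hand rivet squeezer, 96 x 251 x 26 mm, lying on the right; leave it. Origin in the middle of its underside.
- oil_bottle: Upright oil bottle, 52 mm across, 140 mm high, behind on the right; leave it. Origin in the middle of its underside.

How it is judged:
By the outcome, as a careful person would: the job done as asked, in the order asked, and still so for the second after the job is handed in, while the arm keeps its last pose, push and grip.
It also fails if it takes over 51 s, if anything falls off the work surface, if the arm or the gripper's body presses on something with over 40 N, if the wrist force passes 120 N, or if a joint passes its speed limit or range.

## Robot

A 6-joint arm with a two-finger parallel gripper is mounted at the origin on the work surface; the furniture and walls round the work are solid. World frame = base frame: x ahead of the robot, y to its left, z up, the work surface at z = 0. Lengths are in m, angles in degrees, forces in N, time in s.
With the tool pointing down it reaches from about 0.25 to 0.725 m from the base axis. Payload 9.7 kg.
Tool frame: the origin (TCP) lies midway between the tips of the shut fingers; the grasp point (between the pads) lies bot.hold_point_z behind it (bot.hold_point_z is the distance from the TCP to the grasp point, in m); z points along the fingers, y is the line along which they close (so a half turn about z gives the same grasp; the last joint's range is limited). The gripper opens to 85 mm and grips with 20 to 120 N. Pads are 22 mm wide; open, the fingers measure 114 mm over their backs; the gripper's body (76 mm by 85 mm) begins 54 mm behind the grasp point. The pads swing forward as they close: fully open they stand 13 mm farther back than shut.
Start: joints at [72.536, 4.979, 10.078, 95.1, 0, 90], TCP at [0.165, 0.525, 0.231] pointing down, gripper open.
Joint ranges: [-179.16, 179.16], [-48.56, 103.87], [-65.8, 70.77], [-126.05, 130.52], [-82.76, 87.17], [-180, 180]. Speed limits (degrees/s): [127.2, 127.2, 147.25, 180, 180, 180].

## Interface

Orientations are given as [roll, pitch, yaw] about the fixed x, y, z axes, in that order (R = Rz(yaw) Ry(pitch) Rx(roll)).
In Python, from workcell import bot, camera, camera_model, ticket gives the robot as it stands.
- The arm moves only by the tool send_rows, never from a script. Its argument "targets" is text: rows parted by semicolons, each of 5 numbers parted by spaces: the shift along the tool's x, y, z in mm, then the turn about the tool's z in degrees, then the closure in counts, from 0 (fully open) to 255 (shut). A call has 1 to 20 rows; each row is the pose to reach, as a shift and turn from the pose commanded when the call began, along the tool's axes at that moment; what a row does not reach only later rows make up. A row lasts 1/8 s, in which the tool goes at most 62.5 mm and 10.7 degrees, less where a joint would pass 70% of its speed; a pose out of reach is approached as far as the arm can. A call with a gripper value outside its range is refused whole. The fingers move at their own pace and stop on an object; "newtons" is the grip in N (left out, the last holds). Time passes only in rows, so rows that repeat a pose let the fingers close. It gives the time, the measured TCP pose, the force, the opening and the grip force at its end, in the units of the state.
- bot.get_obs(): the state, without advancing time (a new reading comes with each control period).
- camera(name): name is "scene" or "top"; returns the picture (480x640x3 uint8, blue, green, red); there is no depth.
- camera_model(name): a dict with "K" (3x3 intrinsics, pixels), "dist_coeffs" ([k1, k2, p1, p2, k3] as OpenCV has them; the pictures are not rectified), "pose" (4x4, takes a point from camera to world coordinates). Camera axes: x right, y down, z forward; pixel columns grow to the right and rows downward; lengths in m; the calibration is good to about 2 mm. A picture is of the moment at which its call begins. camera_model takes no time and is no camera call.
- ticket.job_done(): hands the job in; it is judged then, once.
The state is a dict: "time": time; "q": joint angles; "qd": joint speeds; "joint_efforts": joint torques, N m; "ee_pos": TCP position; "tcp_rot": TCP orientation; "wrist_force": force on the tool from outside, world axes, zero at the start; "torque": the same for the moment, N m; "opening": finger opening in m; "grasp_force": force on a finger pad.
Only numpy, scipy, OpenCV 4.12 (cv2) and the standard library are available. Lean on these libraries where they do the work, as an engineer would, in place of code of your own. Each camera call takes 0.05 s, during which the arm holds its last target. There are 200 camera calls.

## Working session

There is one attempt and no reset: what is moved stays moved. The work goes in short steps, Python scripts to look and compute and a tool call to move; the robot and the scene stay as the last step left them, time stands still between calls to the robot, and variables do not carry over. Pictures are saved under pics/ and viewed, at most 10 in all, crops included, and the job is handed in when it is done.

Besides the shell and the picture viewer there is one more tool, called after "Emit:" as a command line: name --argument value ..., lists and objects as JSON in quotes. send_rows: Moves the arm, as the interface text tells. Its arguments: {"type":"object","properties":{"targets":{"type":"string"},"newtons":{"type":"number"}},"required":["targets"]}

```bash
mkdir -p pics; python3 - <<'E'
from workcell import bot,camera,camera_model
import cv2
print(bot.get_obs(),bot.hold_point_z)
for n in("scene","top"):
    cv2.imwrite(f"pics/{n}0.png",camera(n)); m=camera_model(n); print(m)
E
```

```text
{'time': 0.0, 'q': array([7.25369442e+01, 5.01096682e+00, 1.00339313e+01, 9.51006359e+01,
       3.03134053e-05, 8.99965228e+01]), 'qd': array([-0.03248644,  0.07448105, -0.04968773,  0.01615745, -0.01338412,
        0.05854244]), 'joint_efforts': array([-1.49419238e-04, -5.20390928e+01,  4.64798641e+01,  1.64635474e-02,
       -1.45087442e-04,  6.87947107e-06]), 'ee_pos': array([0.16497752, 0.52442117, 0.23057968]), 'tcp_rot': array([-1.79922329e+02, -3.50272046e-05,  1.62540421e+02]), 'wrist_force': array([ 0.07009058, -0.17423033,  0.4967355 ]), 'torque': array([-0.01959793, -0.02687568,  0.05035746]), 'grasp_force': 0.0, 'opening': 0.08539190958744387} 0.0187
{'K': array([[594.89606209,   0.        , 323.18447583],
       [  0.        , 594.89606209, 236.44397089],
       [  0.        ,   0.        ,   1.        ]]), 'dist_coeffs': array([0.01251814, 0.        , 0.        , 0.        , 0.        ]), 'pose': array([[ 0.68492544, -0.56427011,  0.46095161, -0.13054173],
       [-0.728378  , -0.5141929 ,  0.45284783, -0.59903444],
       [-0.01851045, -0.64591401, -0.76318573,  1.24685083],
       [ 0.        ,  0.        ,  0.        ,  1.        ]])}
{'K': array([[438.34704111,   0.        , 316.09495996],
       [  0.        , 438.34704111, 240.6287682 ],
       [  0.        ,   0.        ,   1.        ]]), 'dist_coeffs': array([-0.05695836,  0.        ,  0.        ,  0.        ,  0.        ]), 'pose': array([[ 0.01863805, -0.98771859,  0.15512774,  0.34143677],
       [-0.9998175 , -0.01776126,  0.00703626,  0.04159871],
       [-0.00419458, -0.15523057, -0.98786936,  1.38194719],
       [ 0.        ,  0.        ,  0.        ,  1.        ]])}
```

View pics/scene0.png

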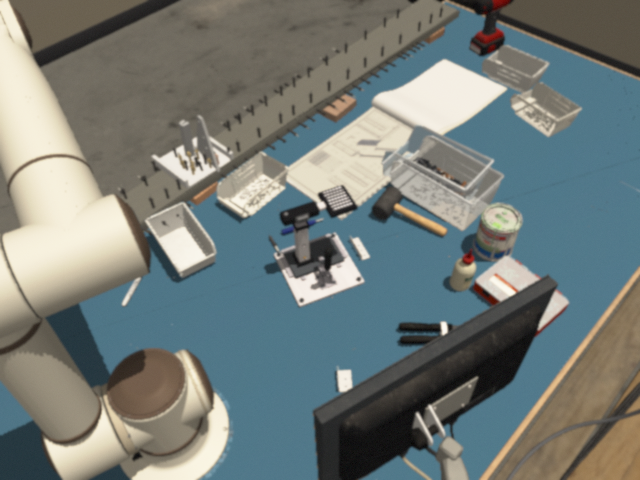

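View pics/top0.png

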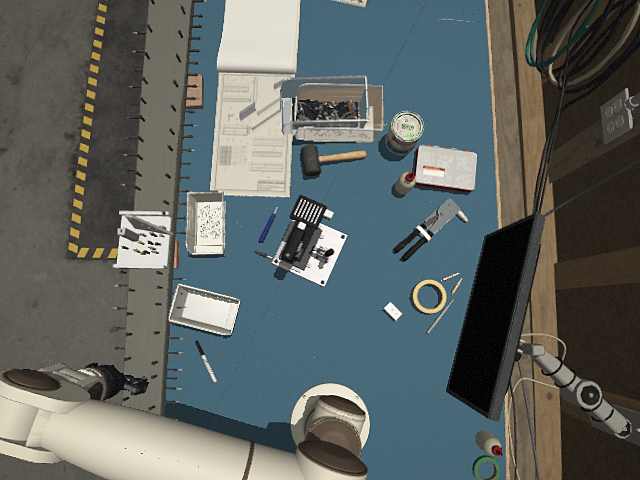

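The scene view shows the lamp on its plate around (310,255). In the top view the plate is around (312,252), with the head towards (308,208) and the clamp at (322,256). I'll enlarge both.

```bash
python3 - <<'E'
import cv2,numpy as np
a=cv2.imread("pics/top0.png")[185:295,250:360]; b=cv2.imread("pics/scene0.png")[180:310,255:385]
a=cv2.resize(a,(400,400),interpolation=cv2.INTER_CUBIC);b=cv2.resize(b,(400,400),interpolation=cv2.INTER_CUBIC)
cv2.imwrite("pics/crop0.png",np.hstack([a,b]))
E
```

```text
(no output)
```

View pics/crop0.png

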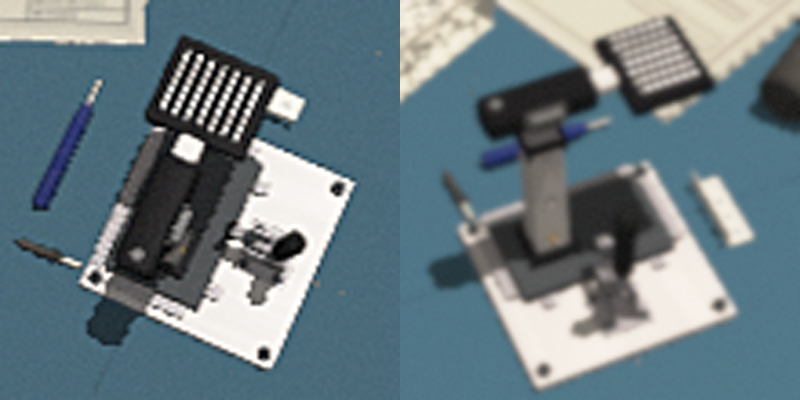

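```bash
cat > h.py <<'E'
import numpy as np,cv2
from workcell import bot,camera,camera_model
def ray(n,uv):
    m=camera_model(n);p=cv2.undistortPoints(np.array(uv,float).reshape(-1,1,2),m["K"],m["dist_coeffs"]).reshape(-1,2)
    d=np.c_[p,np.ones(len(p))]@m["pose"][:3,:3].T
    return m["pose"][:3,3],d
def plane(n,uv,z):
    c,d=ray(n,uv);return c+d*((z-c[2])/d[:,2])[:,None]
def proj(n,X):
    m=camera_model(n);W=np.linalg.inv(m["pose"]);return cv2.projectPoints(np.array(X,float).reshape(-1,1,3),cv2.Rodrigues(W[:3,:3])[0],W[:3,3],m["K"],m["dist_coeffs"])[0].reshape(-1,2)
E
python3 - <<'E'
from h import *
for n,roi in(("top",(185,295,250,360)),("scene",(180,310,255,385))):
    im=cv2.imread(f"pics/{n}0.png");hsv=cv2.cvtColor(im,cv2.COLOR_BGR2HSV)
    m=((hsv[...,1]<60)&(hsv[...,2]>150)).astype(np.uint8);k=np.zeros_like(m);k[roi[0]:roi[1],roi[2]:roi[3]]=1;m*=k
    nl,l,s,c=cv2.connectedComponentsWithStats(m)
    for i in range(1,nl):
        if s[i,4]>200: print(n,s[i],c[i])
    seed=(340,262)if n=="top" else(345,275)
    i=l[seed[1],seed[0]] or 1+np.argmax(s[1:,4])
    ct=cv2.findContours((l==i).astype(np.uint8),cv2.RETR_EXTERNAL,cv2.CHAIN_APPROX_NONE)[0][0].reshape(-1,2)
    P=plane(n,ct,0.010)[:,:2]
    r=cv2.minAreaRect((P*1000).astype(np.float32));print(r);print(cv2.boxPoints(r))
    h=cv2.approxPolyDP(cv2.convexHull(ct),2.5,True).reshape(-1,2);print(np.c_[h,plane(n,h,.01)[:,:2]*1000].round(1))
E
```

```text
top [250 185  41  12 466] [269.94635193 190.3111588 ]
top [ 290  223   58   63 1243] [322.87610619 255.65084473]
((518.98779296875, 43.124603271484375), (119.87261962890625, 179.57357788085938), 66.65872955322266)
[[412.80185   23.667564]
 [577.6793   -47.480747]
 [625.1737    62.581642]
 [460.29626  133.72995 ]]
[[320.  223.  614.   40. ]
 [347.  235.  576.7 -46.4]
 [324.  285.  417.2  24.1]
 [290.  270.  462.1 131.5]]
scene [255 180  31  33 620] [266.20483871 191.63548387]
scene [ 286  180   99   30 1703] [338.1250734  190.25484439]
scene [ 282  232   83   74 1894] [325.0654699  278.65733897]
scene [351 237  19  23 212] [360.50471698 247.77830189]
((531.85205078125, 72.66448211669922), (185.25299072265625, 184.757568359375), 66.9600830078125)
[[410.59067   23.581085]
 [580.61053  -48.727917]
 [653.1134   121.74788 ]
 [483.09357  194.05688 ]]
[[335.  232.  649.9 121.9]
 [364.  281.  578.1 -44.6]
 [299.  305.  413.5  26.5]
 [282.  270.  460.8 135.7]]
```

```bash
cat >> h.py <<'E'
O=np.array([517.5,112.5]);A=np.radians(-23.35)
def W(p):
    p=np.atleast_2d(np.array(p,float));c,s=np.cos(A),np.sin(A)
    return np.c_[O+p[:,:2]@np.array([[c,s],[-s,c]]),p[:,2]]/1000
def Pl(p): # world m -> plate mm
    p=np.atleast_2d(np.array(p,float))*1000;c,s=np.cos(A),np.sin(A)
    return np.c_[(p[:,:2]-O)@np.array([[c,-s],[s,c]]),p[:,2]]
E
cat > ov.py <<'E'
from h import *
import sys
def ov(tag,q=0.,out="ov",mast=0):
    t=.12+q;out_=[]
    piv=np.array([30,-88,46.]);d=np.array([0,-np.sin(t),np.cos(t)])
    plate=[[-61,-123,10],[119,-123,10],[119,59,10],[-61,59,10]]
    g=[[x,y,211+mast] for x,y in((-47.5,-17),(47.5,-17),(47.5,17),(-47.5,17))]
    hd=[[x,y,208+mast] for x,y in((63,-42),(135,-42),(135,42),(63,42))]
    for n,(x0,y0,w) in(("top",(250,185,110)),("scene",(255,180,130))):
        im=cv2.imread(f"pics/{n}{tag}.png")[y0:y0+w,x0:x0+w];s=400/w
        im=cv2.resize(im,(400,400),interpolation=cv2.INTER_CUBIC)
        f=lambda P:((proj(n,W(P))-[x0,y0]+.5)*s).astype(np.int32)
        for P,c in((plate,(0,0,255)),(g,(0,255,0)),(hd,(255,255,0))): cv2.polylines(im,[f(P)],True,c,1)
        cv2.polylines(im,[f([piv+27*d,piv+117*d])],False,(255,0,255),1)
        out_.append(im)
    cv2.imwrite(f"pics/{out}{tag}.png",np.hstack(out_))
E
python3 -c "
from ov import *;ov('0')"
```

```text
(no output)
```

View pics/ov0.png

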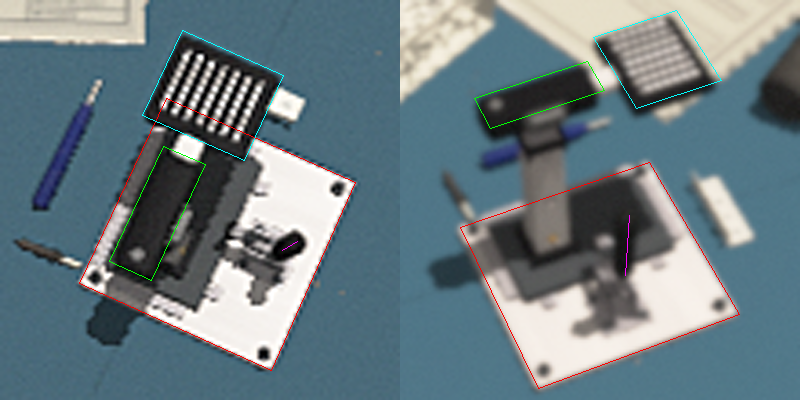

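The overlay matches the plate, grip, head and handle to about 1 px (2–3 mm). Next I'll plan the handle push with the fingers shut.

```bash
cat >> h.py <<'E'
from scipy.spatial.transform import Rotation as Ro
def sh(P,base=None,rot=None): # plate mm targets -> tool shift mm
    o=bot.get_obs();b=o["ee_pos"] if base is None else np.array(base);r=o["tcp_rot"] if rot is None else rot
    return ((W(P)-b)*1000)@Ro.from_euler("xyz",r,degrees=True).as_matrix()
def push(r,t,h=15,g=0): # TCP plate pos for corner on handle
    return [30,-88-r*np.sin(t)+9*np.cos(t)+h+g,46+r*np.cos(t)+9*np.sin(t)]
E
python3 - <<'E'
from h import *
o=bot.get_obs();print(o["ee_pos"],o["tcp_rot"],Pl(o["ee_pos"]))
print(sh([[30,-66,260],[30,-66,152]],[.165,.525,.231],[180,0,162.536]).round(0))
ts=[.12,.3,.5,.7,.9,1.1,1.3,1.45,1.57]
for r,t in zip(np.linspace(105,90,9),ts): print(t,np.round(push(r,t),0), sh([push(r,t)],W([30,-66,150])[0],[180,0,156.65]).round(0))
E
```

```text
[0.16499829 0.52445266 0.23066796] [-1.79933192e+02 -6.20386869e-04  1.62533228e+02] [[-486.90826272  238.50114891  230.66796198]]
[[-483. -356.  -29.]
 [-483. -356.   79.]]
0.12 [ 30. -77. 151.] [[  0. -11.  -1.]]
0.3 [ 30. -95. 147.] [[  0. -29.   3.]]
0.5 [  30. -114.  139.] [[  0. -48.  11.]]
0.7 [  30. -130.  128.] [[  0. -64.  22.]]
0.9 [  30. -144.  114.] [[ -0. -78.  36.]]
1.1 [  30. -154.   97.] [[  0. -88.  53.]]
1.3 [  30. -161.   80.] [[  0. -95.  70.]]
1.45 [  30. -163.   66.] [[  0. -97.  84.]]
1.57 [  30. -163.   55.] [[  0. -97.  95.]]
```

Emit:
send_rows --targets "0 0 -15 1 255;-30 -22 -29 2 255;-65 -48 -29 3 255;-105 -77 -29 4 255;-150 -110 -29 5 255;-195 -144 -29 6 255;-240 -177 -29 6 255;-285 -210 -29 6 255;-330 -243 -29 6 255;-375 -276 -29 6 255;-415 -306 -29 6 255;-450 -332 -29 6 255;-472 -348 -29 6 255;-483 -356 -29 6 255;-483 -356 -29 6 255;-483 -356 -29 6 255" --newtons 40

```text
time: 2.1
ee_pos: [0.5186, 0.0409, 0.2606]
tcp_rot: [180.0, 0.0, 156.6]
wrist_force: [0.3, 1.0, -0.8]
opening: -0.0
grasp_force: 0.0
```

```bash
python3 - <<'E'
from h import *
o=bot.get_obs();print(o["time"],o["tcp_rot"],o["wrist_force"],o["opening"],Pl(o["ee_pos"]),o["q"])
print(sh([[30,-66,152]]))
E
```

```text
2.1 [1.79984680e+02 2.15519020e-03 1.56574275e+02] [ 0.31380406  0.99198108 -0.81209516] -3.590223729514311e-05 [[ 29.34183608 -65.31428585 260.6389449 ]] [4.50350901e+00 1.61060457e+00 9.84194981e+00 9.82222656e+01
 1.25258822e-02 2.79292351e+01]
[[ -0.65498315  -0.71389139 108.63878262]]
```

Emit:
send_rows --targets "0 0 30 0 255;0 0 65 0 255;0 0 95 0 255;0 0 108 0 255;0 0 108 0 255"

```text
time: 2.72
ee_pos: [0.5185, 0.0406, 0.1523]
tcp_rot: [-180.0, -0.0, 156.6]
wrist_force: [0.4, -0.2, -0.1]
opening: -0.0
grasp_force: 0.0
```

Emit:
send_rows --targets "0 -11 1 0 255;0 -20 3 0 255;0 -29 5 0 255;0 -39 9 0 255;0 -48 13 0 255;0 -56 18 0 255;0 -64 24 0 255;0 -72 31 0 255;0 -78 38 0 255;0 -84 46 0 255;0 -88 55 0 255;0 -92 64 0 255;0 -95 72 0 255;0 -97 80 0 255;0 -97 86 0 255;0 -97 90 0 255;0 -97 90 0 255"

```text
time: 4.85
ee_pos: [0.4802, -0.0487, 0.0619]
tcp_rot: [180.0, -0.0, 156.5]
wrist_force: [-0.4, -0.4, -0.7]
opening: -0.0001
grasp_force: 0.0
```

```bash
python3 - <<'E'
from h import *
o=bot.get_obs();print(o["time"],o["wrist_force"],Pl(o["ee_pos"]))
for n in("top","scene"): cv2.imwrite(f"pics/{n}1.png",camera(n))
from ov import *;ov('1',1.37)
E
```

```text
4.85 [-0.4200516  -0.44917977 -0.72284487] [[  29.65038013 -162.76549686   61.93654169]]
```

View pics/ov1.png

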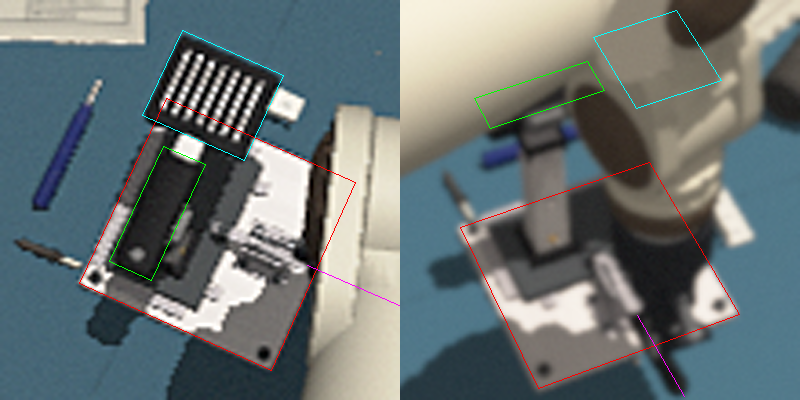

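The handle has followed the fingers and lies nearly level at (670,375) in the scene crop. I'll press the last few mm down gently.

Emit:
send_rows --targets "0 0 2 0 255;0 0 4 0 255;0 0 6 0 255;0 0 6 0 255"

```text
time: 5.45
ee_pos: [0.4803, -0.0488, 0.0561]
tcp_rot: [180.0, -0.0, 156.5]
wrist_force: [0.2, 0.0, 0.5]
opening: -0.0001
grasp_force: 0.0
```

Emit:
send_rows --targets "0 0 1 0 255;0 0 1 0 255"

```text
time: 5.7
ee_pos: [0.4803, -0.0488, 0.0552]
tcp_rot: [180.0, -0.0, 156.5]
wrist_force: [0.3, -0.3, 0.2]
opening: -0.0002
grasp_force: 0.1
```

Emit:
send_rows --targets "0 0 1 0 255;0 0 1 0 255"

```text
time: 5.95
ee_pos: [0.4804, -0.0488, 0.0548]
tcp_rot: [180.0, 0.0, 156.5]
wrist_force: [-2.0, 0.3, 4.6]
opening: -0.0002
grasp_force: 2.9
```

Emit:
send_rows --targets "0 0 1 0 255;0 0 1 0 255"

```text
time: 6.2
ee_pos: [0.4804, -0.0489, 0.0546]
tcp_rot: [180.0, 0.0, 156.5]
wrist_force: [-5.5, -0.1, 13.5]
opening: 0.0
grasp_force: 6.3
```

The force rises at exactly the expected level height (55 mm), so the handle is on its stop. I'll go up and over the grip.

```bash
python3 - <<'E'
from h import *
print(sh([[0,0,265],[0,0,176]]), Pl(bot.get_obs()["ee_pos"]))
E
```

```text
[[  30.07979729  162.84472215 -210.38756995]
 [  30.15670316  162.81432411 -121.38760837]] [[  29.93817003 -162.83265808   54.58289337]]
```

Emit:
send_rows --targets "0 0 -15 0 255;0 0 -45 0 255;0 0 -85 0 200;0 0 -130 0 100;0 0 -175 0 0;0 0 -205 0 0;0 0 -215 0 0;0 0 -215 0 0"

```text
time: 7.2
ee_pos: [0.4805, -0.0489, 0.2682]
tcp_rot: [180.0, 0.0, 156.5]
wrist_force: [0.1, -0.3, -0.1]
opening: 0.0852
grasp_force: 0.0
```

```bash
python3 - <<'E'
from h import *
o=bot.get_obs();print(o["time"],o["wrist_force"],Pl(o["ee_pos"]),sh([[0,0,265],[0,0,176]]))
for n in("top","scene"): cv2.imwrite(f"pics/{n}2.png",camera(n))
from ov import *;ov('2',1.45)
E
```

```text
7.2 [ 0.07036209 -0.33258403 -0.1153159 ] [[  29.97317064 -162.82356402  268.15434536]] [[ 30.29402192 162.76398447   3.16408765]
 [ 30.30864833 162.75593507  92.16408609]]
```

View pics/ov2.png

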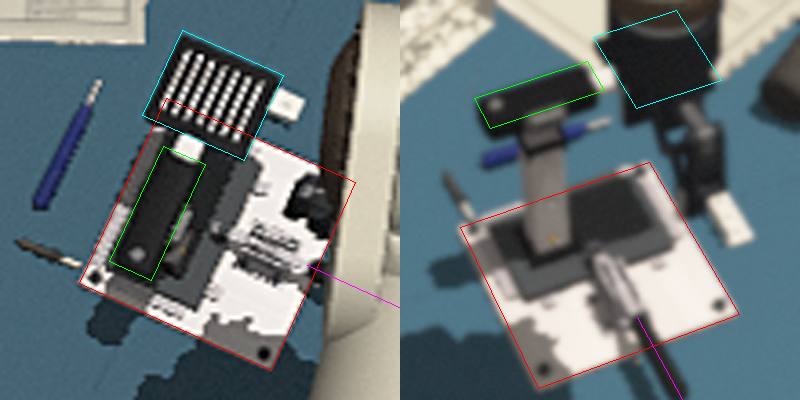

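The clamp handle lies level along the predicted shut line, from (635,310) to (685,400). Now I'll move over to the grip.

Emit:
send_rows --targets "6 33 3 0 0;14 75 3 0 0;22 115 3 0 0;28 148 3 0 0;30 163 3 0 0;30 163 10 0 0;30 163 35 0 0;30 163 60 0 0;30 163 80 0 0;30 163 92 0 0;30 163 92 0 0"

```text
time: 8.68
ee_pos: [0.5172, 0.1118, 0.1755]
tcp_rot: [-179.9, -0.1, 156.5]
wrist_force: [0.5, 0.7, 0.3]
opening: 0.0854
grasp_force: 0.0
```

Emit:
send_rows --targets "0 0 0 0 40;0 0 0 0 70;0 0 0 0 90;0 0 0 0 105;0 0 0 0 105;0 0 0 0 105" --newtons 20

```text
time: 9.43
ee_pos: [0.5177, 0.1126, 0.1763]
tcp_rot: [-180.0, -0.0, 156.5]
wrist_force: [-0.1, 0.6, -0.2]
opening: 0.05
grasp_force: 0.0
```

Emit:
send_rows --targets "0 0 0 0 120;0 0 0 0 128;0 0 0 0 132;0 0 0 0 132"

```text
time: 9.93
ee_pos: [0.5177, 0.1124, 0.1765]
tcp_rot: [-180.0, 0.0, 156.5]
wrist_force: [-3.3, -4.0, 2.8]
opening: 0.0412
grasp_force: 2.5
```

Emit:
send_rows --targets "0 0 0 0 138;0 0 0 0 138;0 0 0 0 138"

```text
time: 10.3
ee_pos: [0.5177, 0.1124, 0.1765]
tcp_rot: [-180.0, 0.0, 156.5]
wrist_force: [-2.5, -5.6, 4.2]
opening: 0.0393
grasp_force: 2.8
```

Emit:
send_rows --targets "0 -1 0 0 138;0 -1 0 0 138"

```text
time: 10.55
ee_pos: [0.5173, 0.1115, 0.1764]
tcp_rot: [-180.0, 0.0, 156.5]
wrist_force: [-2.0, -5.2, 4.6]
opening: 0.0389
grasp_force: 2.5
```

Emit:
send_rows --targets "0 0 0 0 150;0 0 0 0 165;0 0 0 0 165;0 0 0 0 165"

```text
time: 11.05
ee_pos: [0.5179, 0.1126, 0.1768]
tcp_rot: [179.9, 0.0, 156.6]
wrist_force: [0.2, 1.8, 5.2]
opening: 0.0338
grasp_force: 21.0
```

Emit:
send_rows --targets "0 0 0 0 255;0 0 0 0 255;0 0 -3 0 255;0 0 -8 0 255;0 0 -14 0 255;0 0 -20 0 255;0 0 -20 0 255" --newtons 40

```text
time: 11.92
ee_pos: [0.5176, 0.1122, 0.1966]
tcp_rot: [179.9, 0.0, 156.6]
wrist_force: [2.0, 3.7, -2.3]
opening: 0.0336
grasp_force: 42.2
```

Emit:
send_rows --targets "0 0 -6 0 255;0 0 -14 0 255;0 0 -22 0 255;0 0 -30 0 255;0 0 -38 0 255;0 0 -46 0 255;0 0 -54 0 255;0 0 -62 0 255;0 0 -70 0 255;0 0 -75 0 255;0 0 -77 0 255;0 0 -77 0 255"

```text
time: 13.42
ee_pos: [0.5174, 0.1117, 0.2735]
tcp_rot: [180.0, 0.0, 156.5]
wrist_force: [3.1, 4.1, -2.2]
opening: 0.0335
grasp_force: 42.6
```

Emit:
send_rows --targets "0 0 -1 0 255;0 0 -2 0 255;0 0 -2 0 255"

```text
time: 13.8
ee_pos: [0.5173, 0.1117, 0.2753]
tcp_rot: [-180.0, -0.0, 156.5]
wrist_force: [3.0, 2.8, -2.1]
opening: 0.0337
grasp_force: 42.5
```

Emit:
send_rows --targets "0 0 -1 0 255;0 0 -2 0 255;0 0 -2 0 255"

```text
time: 14.18
ee_pos: [0.5173, 0.1116, 0.2771]
tcp_rot: [-180.0, -0.0, 156.5]
wrist_force: [3.1, 2.5, -5.6]
opening: 0.0335
grasp_force: 42.3
```

Emit:
send_rows --targets "0 0 -1 0 255;0 0 -1 0 255"

```text
time: 14.42
ee_pos: [0.5171, 0.1115, 0.2772]
tcp_rot: [-179.9, -0.1, 156.5]
wrist_force: [4.1, 2.0, -14.5]
opening: 0.0339
grasp_force: 41.6
```

Emit:
send_rows --targets "0 0 0.5 0 255;0 0 0.5 0 255;0 0 0.5 0 255"

```text
time: 14.8
ee_pos: [0.5172, 0.1116, 0.2774]
tcp_rot: [-180.0, -0.0, 156.5]
wrist_force: [2.8, 0.5, -16.6]
opening: 0.0336
grasp_force: 41.2
```

```bash
python3 - <<'E'
from h import *
for n in("top","scene"): cv2.imwrite(f"pics/{n}3.png",camera(n))
from ov import *;ov('3',1.45,mast=100)
o=bot.get_obs();print(o["time"],o["wrist_force"],o["ee_pos"],o["opening"],o["grasp_force"])
E
```

```text
14.9 [  2.10839451   1.03825149 -17.13439331] [0.51720657 0.11157801 0.27746206] 0.03339892853502924 41.24179422855377
```

View pics/ov3.png

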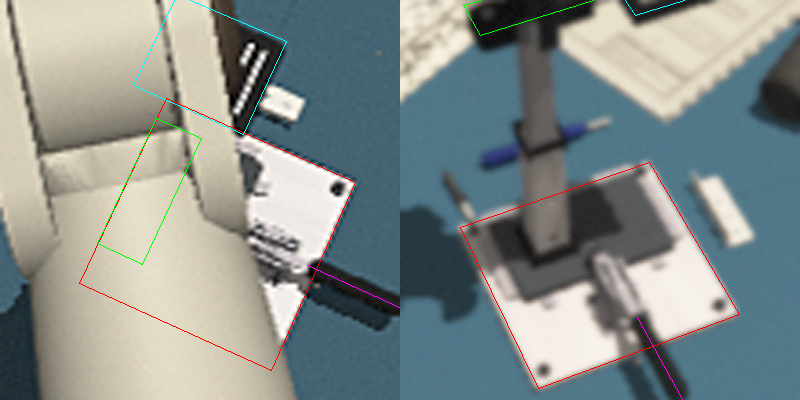

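View pics/scene3.png

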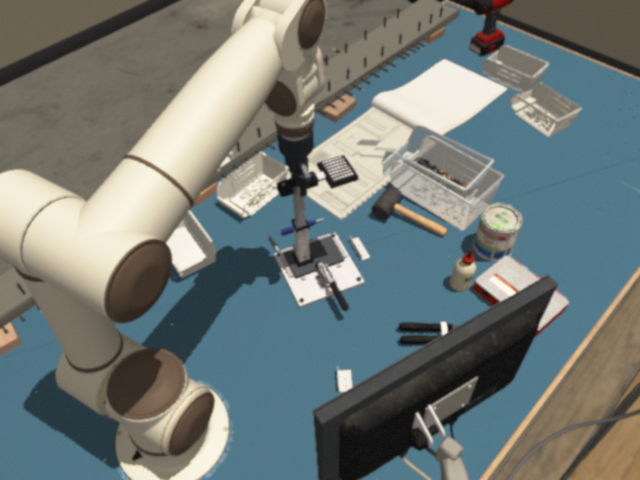

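The pictures show the post drawn up, with the grip held around (297,180), the foot still nested and the handle lying shut at (340,290). The end stop was felt at 100 mm of lift. I'll ease the pull slightly and hand in.

Emit:
send_rows --targets "0 0 0.5 0 255;0 0 0.5 0 255;0 0 0.5 0 255;0 0 0.5 0 255"

```text
time: 15.4
ee_pos: [0.5173, 0.1116, 0.2773]
tcp_rot: [-180.0, 0.0, 156.5]
wrist_force: [2.6, 1.8, -14.2]
opening: 0.0332
grasp_force: 41.2
```

```bash
python3 - <<'E'
from workcell import bot,ticket
o=bot.get_obs();print(o["wrist_force"],o["ee_pos"],o["opening"])
print(ticket.job_done())
E
```

```text
[  2.58582502   1.76631056 -14.19834654] [0.51729751 0.11163529 0.27731302] 0.033195024398508244
the job is handed in; nothing more can be done
None
```

I shut the clamp fully on the lamp's foot, then drew the lamp up to its second stop (about 100 mm) and handed in at 15.4 s, with the arm still holding it there and the button squeezed in.

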